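# Load a filter slide into the sprung holder of a particle imager

## Task

Load the filter slide with the blue lid into the slide holder on the imager's stage: draw the sprung curved arm back, lay the slide flat on the stage and, still holding it, ease it gently up against both fixed edges, the back rail and the end stop; then let go, so that the arm clamps it there, square and home. The slide has a thin glass bottom, so never press it hard or let the arm snap it against an edge, and leave everything else where it is.

Things in the scene. Friction and masses are not known exactly. Their poses are not given: they have to be found in the camera images.
- blue_slide: Filter slide to load, 40 to 85 g: pale base plate 100 (its x) by 58 (y) by 6 mm, corners clipped 12 mm at 45 degrees; on it, centred, a blue lid 60 (x) by 44 (y) by 8 mm high. Origin: centre of the underside. Same either way round. Grip it across the lid's 44 mm, tips just above the base plate. It stands at most 12 N against each of back rail, end stop and arm, 20 N on the stage, knocks included.
- white_slide: A slide of the same make with a white lid; leave it in the tray. Origin: centre of the underside.
- yellow_slide: A slide of the same make with a yellow lid; leave it in the tray. Origin: centre of the underside.
- imager: White box-shaped imager, 280 by 280 mm, deck 108 mm high (fixed). The nominal place of the slide is centred straight above its origin (on the bench), long side along y; x points to the back rail, y to the end stop. A lamp column 290 mm high stands at its corner x 125, y -118 mm, lamp head beyond it in -y.
- stage: Black stage plate on the imager (fixed to it), 160 by 225 mm, its surface at imager z = 120 mm, with a small window. Origin: on the surface, at the nominal centre of a seated slide; axes as the imager's. Stage, edges and arm are smooth (friction about 0.2).
- back_rail: Fixed back edge for the slide's long side: aluminium bar 5 mm high (tongues behind it 6 mm), 10 mm wide, from y -52 to 50 mm, clamped by two black thumbscrews (10 mm high) to a bracket. Nominal face x = +29 mm, facing -x, but the bar is adjustable and may be set up to 5 mm nearer or further: find it by feel. The pose given is the bracket's, not the bar's; origin and axes as the stage's.
- end_stop: Fixed end edge for a short end of the slide: aluminium bar 5 mm high (tongues behind it 6 mm), 10 mm wide, from x -27 to 35 mm, clamped by two black thumbscrews (10 mm high) to a bracket. Nominal face y = +50 mm, facing -y, but the bar is adjustable and may be set up to 5 mm nearer or further: find it by feel. The pose given is the bracket's, not the bar's; origin and axes as the stage's.
- clip_arm (a joint): Angle of the curved sprung arm (pivot at imager x 22, y -98 mm; bar 5 to 12 mm above the stage): 0 = at rest, holder empty; grows as the nose is drawn back towards -x -y; 0.07 to 0.27 on a seated slide, as the edges are set; 0.45 = hard stop. It presses the nose diagonally to +x +y: 4 N at 0.17, 5 N at 0.28, 6.5 N at the hard stop. It does not stay open by itself.
- nose (a point): Middle of the arm's upright white nylon nose, 12 mm across, 1 to 14 mm above the stage; it presses on the clipped corner of the slide at -x -y. At rest at imager x -18, y -41 mm (12 mm into the nominal place of the slide), on a nominally seated slide x -27, y -48, at the hard stop x -39, y -64 mm.
- tray: Grey bench tray 130 (x) by 262 mm (y) with three pockets 84 mm apart along its y, floor 4 mm and ribs 7 mm above the bench; the slides lie in it with their long side along its x (fixed). Origin: centre of the underside.
- reagent: Amber bottle, 56 mm wide, 115 mm high; leave it alone.
- jar: Clear jar, 60 mm wide, 70 mm high; leave it alone.
- beaker: Glass beaker, 66 mm wide, 85 mm high; leave it alone.
- forceps: Steel forceps 140 mm long, lying on the bench; leave it alone.
- lens_cap: Black lens cap, 38 mm wide, 13 mm high, on the imager's deck behind the back rail; leave it alone.
Mind the look-alikes: they are no part of the job. Leave any black look-alike of the blue_slide alone.

How it is judged:
By the outcome, as a careful person would: the job done as asked, in the order asked, and still so for the second after the job is handed in, with the robot touching nothing.
It also fails if it takes over 70 s, if anything falls off the work surface, if the arm or the gripper's body presses on something with over 40 N, if the wrist force passes 120 N, or if a joint passes its speed limit or range.

## Robot

A 6-joint arm with a two-finger parallel gripper is mounted at the origin on the work surface. World frame = base frame: x ahead of the robot, y to its left, z up, the work surface at z = 0. Lengths are in mm, angles in degrees, forces in N, time in s.
With the tool pointing down it reaches from about 275 to 975 mm from the base axis. Payload 8.4 kg.
Tool frame: the origin (TCP) lies at the very end of the fingers, on their centre line; the grasp point (between the pads) lies 19 mm behind it; z points along the fingers, y is the line along which they close (so a half turn about z gives the same grasp; the last joint's range is limited). The gripper opens to 92 mm and grips with 3 to 60 N. Pads are 20 mm wide; open, the fingers measure 128 mm over their backs; the gripper's body (75 mm by 189 mm) begins 69 mm behind the grasp point.
Start: joints at [70.279, 20.225, 93.587, -0, 66.188, -0.138], TCP at [209.488, 588.848, 214.583] pointing down, gripper open.
Joint ranges: [-150.9, 150.9], [-52.94, 120.26], [3.33, 152.33], [-74.26, 254.26], [0, 154.13], [-172.89, 172.89]. Speed limits (degrees/s): [127.2, 127.2, 159.86, 180, 180, 180].

## Interface

Orientations are given as a 3x3 rotation matrix whose columns are the frame's x, y, z axes.
In Python, from cell import manip gives the robot as it stands.
- The arm moves only by the tool send_rows, never from a script. Its argument "plan" is a list of rows, each an object with "angular": the turn, a rotation vector about the tool's x, y, z in rad, a list of three; "dp": the shift along the tool's x, y, z in mm, a list of three; "gripper": the opening, from -1 (shut) to 1 (fully open), so that 0 is half open. A call has 1 to 10 rows; each row shifts and turns the commanded pose from where the row before left it, along the tool's axes as they then stand; what a row does not reach is not made up. A row lasts 1/12 s, in which the tool goes at most 41.7 mm and 7.16 degrees, less where a joint would pass 70% of its speed; a pose out of reach is approached as far as the arm can. A call with a gripper value outside its range is refused whole. The fingers move at their own pace and stop on an object; "newtons" is the grip in N (left out, the last holds). Time passes only in rows, so rows that do not move let the fingers close. It gives the time, the measured TCP pose, the force, the opening and the grip force at its end, in the units of the state.
- manip.sense(): the state, without advancing time (a new reading comes with each control period).
- manip.grab_frame(name): name is "scene" or "top"; returns the picture (480x640x3 uint8, red, green, blue); there is no depth.
- manip.calibration(name): a dict with "fx", "fy", "cx", "cy" (pixels), "k1" (the pictures are not rectified: a ray, as slopes to the right and down, at radius r is drawn at 1 + k1 r^2 times it, then the intrinsics apply), "T" (4x4, takes a point from camera to world coordinates). Camera axes: x right, y up, looking along -z (the intrinsics and any distortion apply to the point x, -y, -z); pixel columns grow to the right and rows downward; lengths in mm; the calibration is good to about 2 mm. A picture is of the moment at which its call begins. calibration takes no time and is no camera call.
- manip.job_done(): hands the job in; it is judged then, once.
The state is a dict: "time_s": time; "qpos": joint angles; "dq": joint speeds; "tau": joint torques, N m; "eef_pos": TCP position; "eef_rot": TCP orientation; "ft_force": force on the tool from outside, world axes, zero at the start; "torque": the same for the moment, N m; "opening": finger opening in mm; "grasp_force": force on a finger pad.
Only numpy, scipy, OpenCV 4.12 (cv2) and the standard library are available. Lean on these libraries where they do the work, as an engineer would, in place of code of your own. Each camera call takes 0.05 s, during which the arm holds its last target. There are 200 camera calls.

## Working session

There is one attempt and no reset: what is moved stays moved. The work goes in short steps, Python scripts to look and compute and a tool call to move; the robot and the scene stay as the last step left them, time stands still between calls to the robot, and variables do not carry over. Pictures are saved under pics/ and viewed, at most 10 in all, crops included, and the job is handed in when it is done.

Besides the shell and the picture viewer there is one more tool, called after "Request:" in YAML: its name, and indented under it one key for each argument. send_rows: Moves the arm, as the interface text tells. Its arguments: {"type":"object","properties":{"plan":{"type":"array","items":{"type":"object","properties":{"angular":{"type":"array","items":{"type":"number"}},"dp":{"type":"array","items":{"type":"number"}},"gripper":{"type":"number"}}}},"newtons":{"type":"number"}},"required":["plan"]}

```bash
mkdir -p pics; ls
python3 - <<'E'
from cell import manip
import cv2
for n in("scene","top"):
    im=manip.grab_frame(n); cv2.imwrite(f"pics/{n}0.png",im[:,:,::-1])
    c=manip.calibration(n); print(n,c)
s=manip.sense(); print(s)
E
```

```text
pics
scene {'fx': 433.10368848260424, 'fy': 433.10368848260424, 'cx': 317.0732993320001, 'cy': 238.76054731781937, 'k1': -0.06324127117646895, 'T': array([[ 6.16441135e-01, -6.13902639e-01,  4.93075934e-01,
         9.62213680e+02],
       [ 7.87394148e-01,  4.83219888e-01, -3.82764935e-01,
        -2.20630363e+02],
       [-3.28369452e-03,  6.24197156e-01,  7.81259962e-01,
         7.56055891e+02],
       [ 0.00000000e+00,  0.00000000e+00,  0.00000000e+00,
         1.00000000e+00]])}
top {'fx': 593.58029805384, 'fy': 593.58029805384, 'cx': 320.6375747241635, 'cy': 238.55073164854298, 'k1': 0.0381747050566004, 'T': array([[-2.15341088e-02,  9.95199820e-01, -9.54651800e-02,
         4.59903981e+02],
       [-9.99659018e-01, -2.28439714e-02, -1.26491165e-02,
         8.20985775e+01],
       [-1.47692023e-02,  9.51602407e-02,  9.95352400e-01,
         1.24535612e+03],
       [ 0.00000000e+00,  0.00000000e+00,  0.00000000e+00,
         1.00000000e+00]])}
{'time_s': 0.1, 'qpos': array([ 7.02783669e+01,  2.02567472e+01,  9.36242749e+01, -1.82648751e-03,
        6.61895733e+01, -1.37554927e-01]), 'dq': array([ 0.03812603, -0.16587556, -0.08081671, -0.0333286 , -0.01313107,
       -0.05908899]), 'tau': array([-4.70425257e-04, -5.94904375e+01, -3.34924507e+01,  6.98117609e-02,
        1.84820493e-02, -3.97277518e-07]), 'eef_pos': array([209.35201869, 588.41666513, 213.96211993]), 'eef_rot': array([[-9.42154960e-01,  3.35177388e-01, -3.88325710e-04],
       [ 3.35177612e-01,  9.42154234e-01, -1.16968999e-03],
       [-2.61909256e-05, -1.23218731e-03, -9.99999241e-01]]), 'ft_force': array([-0.14240505, -0.69213799, -0.61987138]), 'torque': array([-0.01361457, -0.0074378 ,  0.027844  ]), 'grasp_force': 0.0, 'opening': 92.07131051951914}
```

View pics/scene0.png

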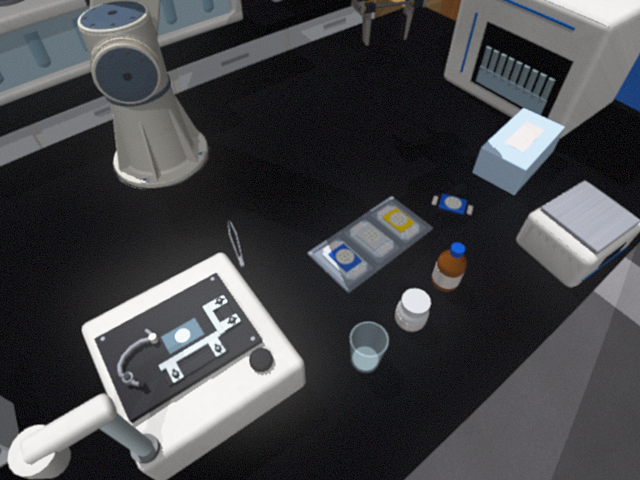

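View pics/top0.png

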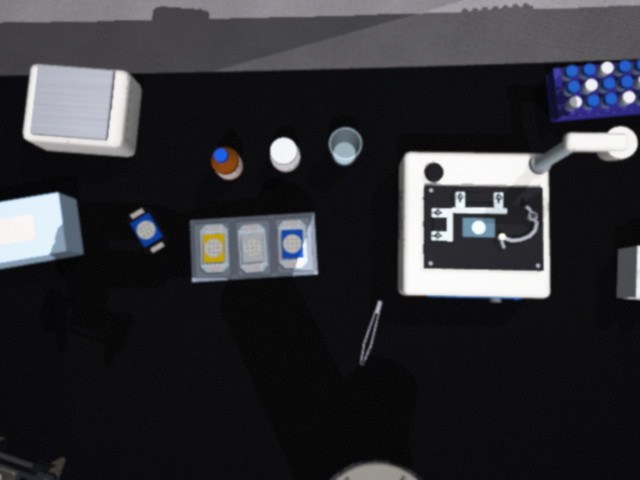

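Scene: the imager's stage is at top px ≈(478,228) with its edges towards +x (up) and +y (left). The lamp column is at (545,160).
Candidates for the blue slide are:
- the tray slide with a pale base and blue lid, at top (292,243) / scene (345,257)
- the black-based look-alike outside the tray, at top (147,230) / scene (453,204)
- the blue bottle cap at (220,155)
- the blue rack at (600,90)

By the description I choose (292,243), and will check it in a crop.

```bash
cat > h.py <<'E'
from cell import manip
import numpy as np, cv2
def ray(n,u,v):
    c=manip.calibration(n); K=np.array([[c['fx'],0,c['cx']],[0,c['fy'],c['cy']],[0,0,1.]])
    p=cv2.undistortPoints(np.array([[[u,v]]],float),K,np.array([c['k1'],0,0,0.]))[0,0]
    T=c['T']; return T[:3,3],T[:3,:3]@np.array([p[0],-p[1],-1])
def onz(n,u,v,z):
    o,d=ray(n,u,v); return o+d*(z-o[2])/d[2]
def two(a,b):
    (o1,d1),(o2,d2)=ray("top",*a),ray("scene",*b)
    t=np.linalg.lstsq(np.c_[d1,-d2],o2-o1,rcond=None)[0]
    p,q=o1+d1*t[0],o2+d2*t[1]; return (p+q)/2,np.linalg.norm(p-q)
def rect(n,cnt,z):
    P=np.array([onz(n,u,v,z)[:2] for u,v in cnt.reshape(-1,2)],np.float32)
    return cv2.minAreaRect(P),P
E
python3 - <<'E'
from h import *
np.set_printoptions(precision=1,suppress=True)
B={}
for n in("top","scene"):
    im=cv2.imread(f"pics/{n}0.png"); hsv=cv2.cvtColor(im,cv2.COLOR_BGR2HSV)
    m=cv2.inRange(hsv,(105,120,60),(130,255,255))
    cs=cv2.findContours(m,0,1)[0]
    for c in cs:
        if cv2.contourArea(c)>100:
            r,_=rect(n,c,18); print(n,"blue",cv2.boundingRect(c),np.array(r[0]),np.array(r[1]),r[2])
    if n=="top":
        w=(cv2.inRange(hsv,(0,0,150),(180,60,255)))
        k=np.zeros_like(w);k[145:305,392:556]=w[145:305,392:556]
        k=cv2.morphologyEx(k,cv2.MORPH_OPEN,np.ones((9,9)))
        c=max(cv2.findContours(k,0,1)[0],key=cv2.contourArea)
        r,_=rect(n,c,108); print("imager",r, cv2.boundingRect(c))
        d=cv2.inRange(hsv,(0,0,0),(180,255,75));k=np.zeros_like(d);k[175:280,415:556]=d[175:280,415:556]
        k=cv2.morphologyEx(k,cv2.MORPH_CLOSE,np.ones((5,5)))
        k=cv2.morphologyEx(k,cv2.MORPH_OPEN,np.ones((5,5)))
        c=max(cv2.findContours(k,0,1)[0],key=cv2.contourArea);r,_=rect(n,c,120); print("stage",r,cv2.boundingRect(c))
a=cv2.imread("pics/top0.png")
x=cv2.resize(a[165:290,395:560],None,fx=4,fy=4,interpolation=2)
y=cv2.resize(a[200:290,180:330],None,fx=4,fy=4,interpolation=2)[:500,:600]
cv2.imwrite("pics/cst.png",x); cv2.imwrite("pics/csl.png",y)
E
```

```text
top blue (282, 247, 21, 11) [551.  157.7] [41.6 20.8] 88.7041015625
top blue (130, 212, 33, 36) [604.9 460.9] [62.9 46.9] 30.580928802490234
top blue (213, 147, 15, 16) [760.4 305.9] [31.9 28.3] 43.707454681396484
top blue (552, 59, 88, 63) [ 876.  -483.7] [120.5 190.4] 2.4389054775238037
imager ((590.8568115234375, -200.7523956298828), (275.2582092285156, 275.9042053222656), 87.52363586425781) (403, 153, 147, 145)
stage ((582.3834228515625, -210.95645141601562), (220.90158081054688, 156.383056640625), 87.77920532226562) (424, 186, 119, 84)
scene blue (329, 244, 32, 28) [571.4 156.5] [59.  42.3] 0.05269697308540344
scene blue (450, 241, 16, 17) [704.4 360.3] [33.4 42.9] 14.88273811340332
scene blue (438, 193, 29, 22) [609.2 455.8] [62.1 52.6] 30.593326568603516
scene blue (615, 54, 25, 58) [ 593.2 1370.7] [ 72.1 395.7] 24.934852600097656
scene blue (504, 0, 71, 30) [ 137.6 1537.5] [315.   26.3] 0.095591239631176
```

View pics/cst.png

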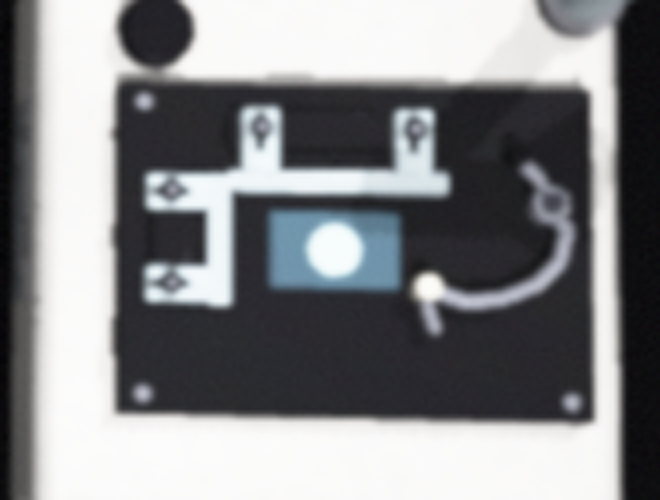

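View pics/csl.png

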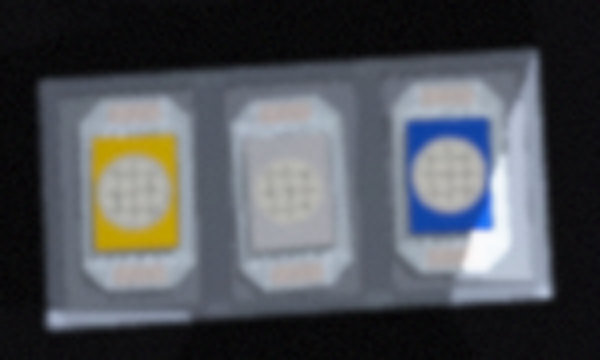

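Crops: the blue lid on the pale base, at the right end of the tray, is confirmed as the slide. On the stage I see the rail's front edge at crop y≈196, the stop face at x≈232, and the nose at (428,286).

Run:
```python
from h import *
np.set_printoptions(precision=1,suppress=True)
f=lambda u,v,z:onz("top",395+(u+.5)/4-.5,165+(v+.5)/4-.5,z)
O=np.array([590.9,-200.8]);a=np.radians(-2.3);R=np.array([[np.cos(a),-np.sin(a)],[np.sin(a),np.cos(a)]])
for nm,u,v,z in[("nose",428,286,134),("railface L",250,195,125),("railface R",445,197,125),("stop top",234,205,125),("stop bot",233,303,125),("window",335,250,120),("stTL",118,82,120),("stTR",588,90,120),("stBL",115,411,120),("stBR",593,420,120),("railback",340,171,125),("screw1",260,128,130),("screw3",171,283,130),("pivot",550,203,133)]:
    p=f(u,v,z); print(nm,p,R.T@(p[:2]-O))
for n,bx in(("top",(270,220,45,50)),("scene",(320,235,50,45))):
    im=cv2.imread(f"pics/{n}0.png");hsv=cv2.cvtColor(im,cv2.COLOR_BGR2HSV);m=cv2.inRange(hsv,(105,110,50),(130,255,255))
    k=np.zeros_like(m);x,y,w,h=bx;k[y:y+h,x:x+w]=m[y:y+h,x:x+w]
    P=np.argwhere(k)[:,::-1];h=cv2.convexHull(P.astype(np.int32))
    r,_=rect(n,h,18);print(n,r)
```

```text
nose [ 563.3 -241.7  134. ] [-25.9 -42. ]
railface L [ 609.3 -163.1  125. ] [16.9 38.4]
railface R [ 606.1 -254.3  125. ] [ 17.4 -52.9]
stop top [ 604.7 -155.4  125. ] [12.  45.9]
stop bot [ 558.2 -152.9  125. ] [-34.6  46.5]
window [ 582.7 -203.   120. ] [-8.1 -2.6]
stTL [ 666.  -103.8  120. ] [71.1 99.9]
stTR [ 656.3 -325.4  120. ] [  70.4 -121.9]
stBL [508.7 -96.4 120. ] [-86.3 101. ]
stBR [ 499.8 -318.9  120. ] [ -86.3 -121.7]
railback [ 619.7 -205.8  125. ] [29.  -3.9]
screw1 [ 640.4 -168.   130. ] [48.2 34.7]
screw3 [ 567.8 -123.3  130. ] [-26.2  76.5]
pivot [ 601.1 -300.3  133. ] [ 14.1 -99. ]
top ((568.7151489257812, 157.35946655273438), (41.628475189208984, 60.363853454589844), 89.12332916259766)
scene ((571.3693237304688, 155.9503631591797), (59.814273834228516, 44.93519973754883), 1.0520092248916626)
```

Request:
send_rows:
  plan:
    - {"angular":[0,0,-0.114],"dp":[0,0,0],"gripper":0.26}
    - {"angular":[0,0,-0.114],"dp":[0,0,0],"gripper":0.26}
    - {"angular":[0,0,-0.114],"dp":[0,0,0],"gripper":0.26}
    - {"angular":[0,0,0],"dp":[-24,-28.8,0],"gripper":0.26}
    - {"angular":[0,0,0],"dp":[-24,-28.8,0],"gripper":0.26}
    - {"angular":[0,0,0],"dp":[-24,-28.8,0],"gripper":0.26}
    - {"angular":[0,0,0],"dp":[-24,-28.8,0],"gripper":0.26}
    - {"angular":[0,0,0],"dp":[-24,-28.8,0],"gripper":0.26}
    - {"angular":[0,0,0],"dp":[-24,-28.8,0],"gripper":0.26}
    - {"angular":[0,0,0],"dp":[-24,-28.8,0],"gripper":0.26}
  newtons: 20

```text
time_s: 0.93
eef_pos: [378.2, 385.6, 214.4]
eef_rot: [[-1.0, -0.0, -0.0], [-0.0, 1.0, -0.0], [0.0, -0.0, -1.0]]
ft_force: [0.0, 0.0, -0.0]
opening: 58.1
grasp_force: 0.0
```

Request:
send_rows:
  plan:
    - {"angular":[0,0,0],"dp":[-24,-28.8,0],"gripper":0.26}
    - {"angular":[0,0,0],"dp":[-24,-28.8,0],"gripper":0.26}
    - {"angular":[0,0,0],"dp":[-24,-28.8,15],"gripper":0.26}
    - {"angular":[0,0,0],"dp":[-24,-28.8,15],"gripper":0.26}
    - {"angular":[0,0,0],"dp":[-24,-28.8,20],"gripper":0.26}
    - {"angular":[0,0,0],"dp":[-24,-28.8,20],"gripper":0.26}
    - {"angular":[0,0,0],"dp":[-24,-28.8,20],"gripper":0.26}
    - {"angular":[0,0,0],"dp":[-24,-28.8,20],"gripper":0.26}
    - {"angular":[0,0,0],"dp":[0,0,20],"gripper":0.26}
    - {"angular":[0,0,0],"dp":[0,0,0],"gripper":0.26}

```text
time_s: 1.77
eef_pos: [566.1, 156.7, 82.2]
eef_rot: [[-1.0, 0.003, -0.006], [0.003, 1.0, -0.002], [0.006, -0.002, -1.0]]
ft_force: [-0.7, -0.1, -0.4]
opening: 57.8
grasp_force: 0.0
```

Run:
```python
from h import *
im=manip.grab_frame("scene"); cv2.imwrite("pics/s1.png",cv2.resize(im[160:310,270:450,::-1],None,fx=4,fy=4,interpolation=2))
s=manip.sense();print(s['eef_pos'],s['opening'],s['time_s'])
```

```text
[566.10902439 157.97512639  84.04655382] 57.766660765638754 1.8167
```

View pics/s1.png

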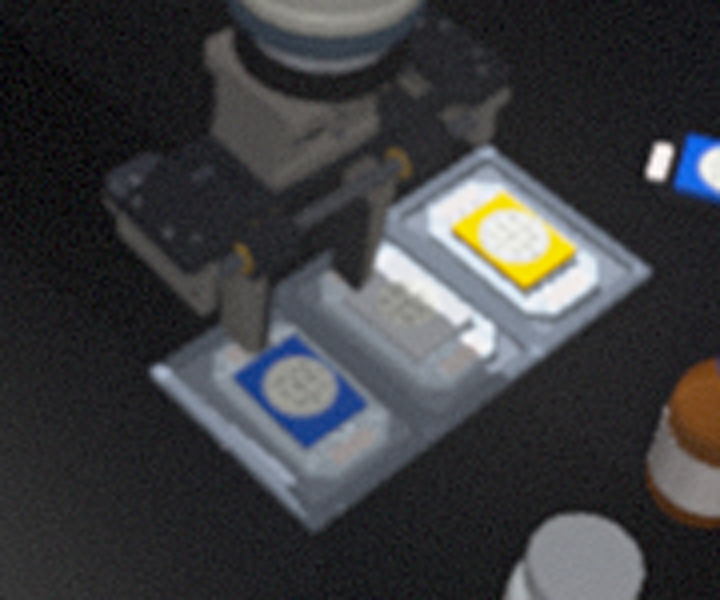

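Request:
send_rows:
  plan:
    - {"angular":[0,0,0],"dp":[-1,0,20],"gripper":0.26}
    - {"angular":[0,0,0],"dp":[-1,0,20],"gripper":0.26}
    - {"angular":[0,0,0],"dp":[0,0,10],"gripper":0.26}
    - {"angular":[0,0,0],"dp":[0,0,0],"gripper":0.26}
    - {"angular":[0,0,0],"dp":[0,0,0],"gripper":0.26}

```text
time_s: 2.23
eef_pos: [569.4, 159.9, 36.8]
eef_rot: [[-1.0, -0.001, -0.0], [-0.001, 1.0, -0.0], [0.0, -0.0, -1.0]]
ft_force: [0.6, -0.0, 0.6]
opening: 57.9
grasp_force: 0.0
```

Request:
send_rows:
  plan:
    - {"angular":[0,0,0],"dp":[-0.6,-2.7,0],"gripper":0.26}
    - {"angular":[0,0,0],"dp":[0,0,10],"gripper":0.26}
    - {"angular":[0,0,0],"dp":[0,0,8],"gripper":0.26}
    - {"angular":[0,0,0],"dp":[0,0,5],"gripper":0.26}
    - {"angular":[0,0,0],"dp":[0,0,2],"gripper":0.26}
    - {"angular":[0,0,0],"dp":[0,0,0],"gripper":0.26}
    - {"angular":[0,0,0],"dp":[0,0,0],"gripper":0.26}

```text
time_s: 2.82
eef_pos: [570.2, 156.4, 10.8]
eef_rot: [[-1.0, -0.0, -0.0], [-0.0, 1.0, -0.0], [0.0, -0.0, -1.0]]
ft_force: [-0.1, 0.3, -0.3]
opening: 57.6
grasp_force: 0.0
```

Run:
```python
from h import *
im=manip.grab_frame("scene"); cv2.imwrite("pics/s2.png",cv2.resize(im[200:300,290:400,::-1],None,fx=5,fy=5,interpolation=2))
s=manip.sense();print(s['eef_pos'],s['opening'],s['ft_force'])
```

```text
[570.29738538 156.42522921  10.95984164] 57.9774655736447 [-0.3431374  -0.39036071  0.27538645]
```

View pics/s2.png

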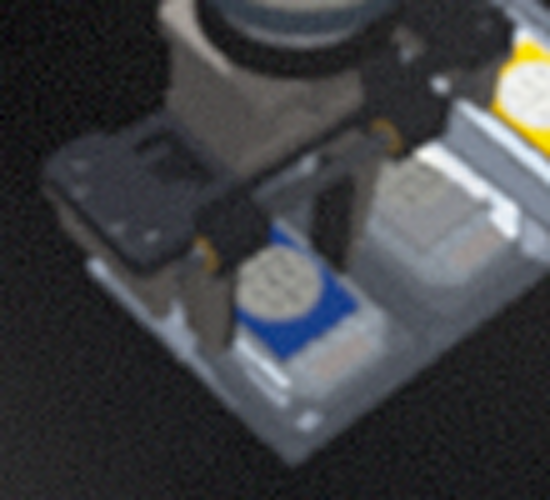

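The fingers straddle the blue lid, near finger at (215,300) and far finger at (340,220). They are clear of the white slide, so I close.

Request:
send_rows:
  plan:
    - {"angular":[0,0,0],"dp":[0,0,-0.5],"gripper":-0.1}
    - {"angular":[0,0,0],"dp":[0,0,0],"gripper":-0.1}
    - {"angular":[0,0,0],"dp":[0,0,0],"gripper":-0.1}
    - {"angular":[0,0,0],"dp":[0,0,0],"gripper":-0.1}
    - {"angular":[0,0,0],"dp":[0,0,0],"gripper":-0.1}
    - {"angular":[0,0,0],"dp":[0,0,0],"gripper":-0.1}
  newtons: 20

```text
time_s: 3.37
eef_pos: [570.4, 156.5, 11.7]
eef_rot: [[-1.0, -0.0, 0.0], [-0.0, 1.0, 0.0], [-0.0, 0.0, -1.0]]
ft_force: [0.6, 0.5, 1.1]
opening: 43.6
grasp_force: 20.0
```

Request:
send_rows:
  plan:
    - {"angular":[0,0,0],"dp":[0,0,-4],"gripper":-0.1}
    - {"angular":[0,0,0],"dp":[0,0,-10],"gripper":-0.1}
    - {"angular":[0,0,0],"dp":[0,0,-25],"gripper":-0.1}
    - {"angular":[0,0,0],"dp":[0,0,-35],"gripper":-0.1}
    - {"angular":[0,0,0],"dp":[0,0,-35],"gripper":-0.1}
    - {"angular":[0,0,0],"dp":[0,0,-35],"gripper":-0.1}
    - {"angular":[0,0,0],"dp":[0,0,-30],"gripper":-0.1}
    - {"angular":[0,0,0],"dp":[0,0,-15],"gripper":-0.1}
    - {"angular":[0,0,0],"dp":[0,0,0],"gripper":-0.1}
    - {"angular":[0,0,0],"dp":[0,0,0],"gripper":-0.1}

```text
time_s: 4.2
eef_pos: [570.6, 156.5, 201.8]
eef_rot: [[-1.0, -0.0, 0.002], [-0.0, 1.0, 0.001], [-0.002, 0.001, -1.0]]
ft_force: [-0.1, 0.1, -0.9]
opening: 43.3
grasp_force: 20.0
```

Request:
send_rows:
  plan:
    - {"angular":[0,0,0],"dp":[-2,-15,0],"gripper":-0.1}
    - {"angular":[0,0,0],"dp":[-2,-30,0],"gripper":-0.1}
    - {"angular":[0,0,0],"dp":[-2,-38,0],"gripper":-0.1}
    - {"angular":[0,0,0],"dp":[-3,-38,0],"gripper":-0.1}
    - {"angular":[0,0,0],"dp":[-3,-38,0],"gripper":-0.1}
    - {"angular":[0,0,0],"dp":[-3,-38,0],"gripper":-0.1}
    - {"angular":[0,0,0],"dp":[-3,-38,0],"gripper":-0.1}
    - {"angular":[0,0,0],"dp":[-3,-38,0],"gripper":-0.1}
    - {"angular":[0,0,0],"dp":[-2,-38,0],"gripper":-0.1}
    - {"angular":[0,0,0],"dp":[0,-36,0],"gripper":-0.1}

```text
time_s: 5.03
eef_pos: [592.2, -192.3, 198.5]
eef_rot: [[-1.0, -0.0, -0.003], [-0.0, 1.0, 0.001], [0.003, 0.001, -1.0]]
ft_force: [0.8, 0.2, -0.5]
opening: 43.6
grasp_force: 20.0
```

Request:
send_rows:
  plan:
    - {"angular":[0,0,0.105],"dp":[0,0,0],"gripper":-0.1}
    - {"angular":[0,0,0.105],"dp":[0,0,0],"gripper":-0.1}
    - {"angular":[0,0,0.105],"dp":[0,0,0],"gripper":-0.1}
    - {"angular":[0,0,0.105],"dp":[0,0,0],"gripper":-0.1}
    - {"angular":[0,0,0.105],"dp":[0,0,0],"gripper":-0.1}
    - {"angular":[0,0,0.105],"dp":[0,0,0],"gripper":-0.1}
    - {"angular":[0,0,0.105],"dp":[0,0,0],"gripper":-0.1}
    - {"angular":[0,0,0.105],"dp":[0,0,0],"gripper":-0.1}
    - {"angular":[0,0,0.105],"dp":[0,0,0],"gripper":-0.1}
    - {"angular":[0,0,0.105],"dp":[0,0,0],"gripper":-0.1}

```text
time_s: 5.87
eef_pos: [592.1, -190.1, 198.4]
eef_rot: [[-0.493, 0.87, -0.003], [0.87, 0.493, 0.001], [0.003, -0.002, -1.0]]
ft_force: [0.7, 0.2, -0.7]
opening: 44.0
grasp_force: 20.0
```

Request:
send_rows:
  plan:
    - {"angular":[0,0,0.105],"dp":[0,0,0],"gripper":-0.1}
    - {"angular":[0,0,0.105],"dp":[0,0,0],"gripper":-0.1}
    - {"angular":[0,0,0.105],"dp":[0,0,0],"gripper":-0.1}
    - {"angular":[0,0,0.105],"dp":[0,0,0],"gripper":-0.1}
    - {"angular":[0,0,0.105],"dp":[0,0,0],"gripper":-0.1}
    - {"angular":[0,0,0.036],"dp":[0,0,0],"gripper":-0.1}
    - {"angular":[0,0,0],"dp":[0,0,0],"gripper":-0.1}
    - {"angular":[0,0,0],"dp":[0,0,0],"gripper":-0.1}
    - {"angular":[0,0,0],"dp":[0,0,0],"gripper":-0.1}

```text
time_s: 6.62
eef_pos: [592.8, -190.4, 199.6]
eef_rot: [[0.038, 0.999, -0.002], [0.999, -0.038, 0.001], [0.0, -0.002, -1.0]]
ft_force: [-0.2, -0.3, -0.5]
opening: 43.8
grasp_force: 20.0
```

Run:
```python
from h import *
a=manip.grab_frame("scene"); b=manip.grab_frame("top")
cv2.imwrite("pics/s3a.png",a[:,:,::-1]); cv2.imwrite("pics/s3b.png",b[:,:,::-1])
x=cv2.resize(a[230:430,60:320,::-1],(780,600),interpolation=2); cv2.imwrite("pics/s3.png",x)
s=manip.sense();print(s['eef_pos'],s['eef_rot'],s['opening'],s['ft_force'],s['torque'],s['time_s'])
```

```text
[ 593.10582667 -190.43783887  200.08389501] [[ 3.88973677e-02  9.99242854e-01 -8.44567396e-04]
 [ 9.99243184e-01 -3.88971575e-02  2.63935871e-04]
 [ 2.30884762e-04 -8.54194625e-04 -9.99999609e-01]] 43.74940925015748 [ 0.36521651 -0.40571985 -0.04147872] [-0.04684229  0.05996852  0.04280686] 6.7167
```

View pics/s3.png

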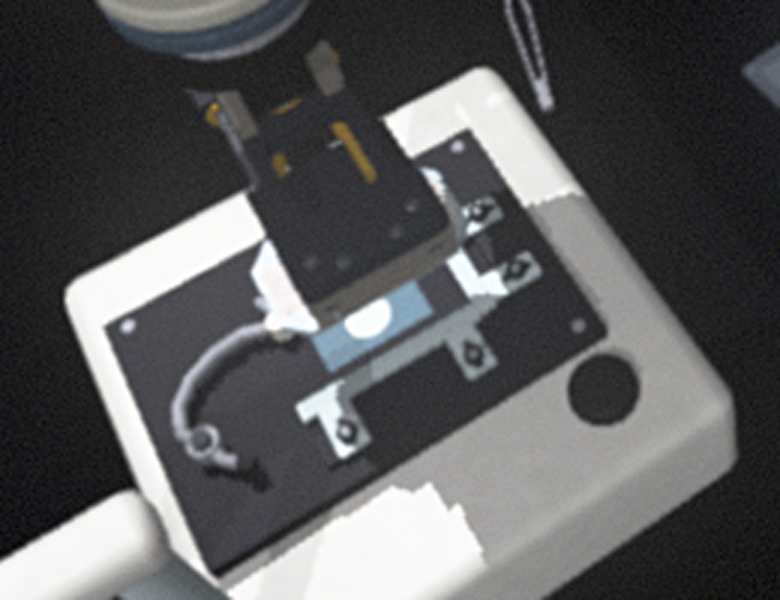

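Request:
send_rows:
  plan:
    - {"angular":[0,0,0],"dp":[1.8,2.3,10],"gripper":-0.1}
    - {"angular":[0,0,0],"dp":[0,0,15],"gripper":-0.1}
    - {"angular":[0,0,0],"dp":[0,0,15],"gripper":-0.1}
    - {"angular":[0,0,0],"dp":[0,0,10],"gripper":-0.1}
    - {"angular":[0,0,0],"dp":[0,0,5],"gripper":-0.1}
    - {"angular":[0,0,0],"dp":[0,0,0],"gripper":-0.1}
    - {"angular":[0,0,0],"dp":[0,0,0],"gripper":-0.1}
    - {"angular":[0,0,0],"dp":[0,0,0],"gripper":-0.1}

```text
time_s: 7.38
eef_pos: [596.3, -189.0, 146.3]
eef_rot: [[0.04, 0.999, 0.001], [0.999, -0.04, -0.0], [-0.0, 0.001, -1.0]]
ft_force: [0.4, 0.4, 0.2]
opening: 43.9
grasp_force: 20.0
```

Run:
```python
from h import *
a=manip.grab_frame("scene"); b=manip.grab_frame("top")
x=cv2.resize(a[270:390,100:280,::-1],(600,400),interpolation=2);y=cv2.resize(b[180:280,425:555,::-1],(520,400),interpolation=2)
cv2.imwrite("pics/s4.png",np.vstack([cv2.resize(x,(450,300)),cv2.resize(y,(450,300))[:, :]]))
s=manip.sense();print(s['eef_pos'],s['opening'],s['ft_force'],s['torque'],s['time_s'])
```

```text
[ 596.28820214 -189.00608591  146.47076764] 43.333085367486426 [ 0.43565705 -0.10359596 -0.94969227] [-0.09632017  0.03001367  0.00278605] 7.4833
```

View pics/s4.png

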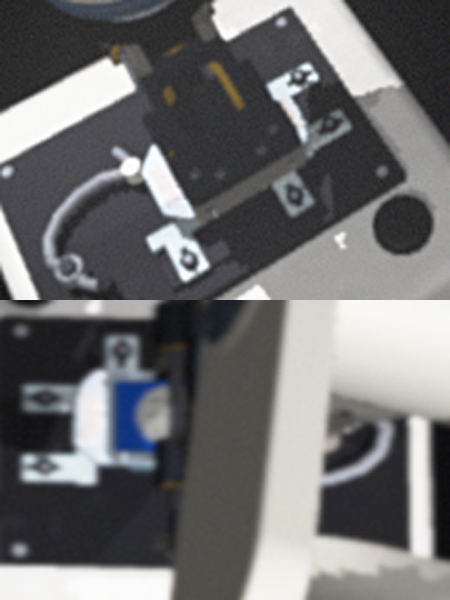

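Upper half: nose at (133,168) lies clear of the slide's clipped corner at (155,165). Lower half: the slide end at (75,405) is over the end stop, short of the screws. I lower to 7 mm above the stage.

Request:
send_rows:
  plan:
    - {"angular":[0,0,0],"dp":[0,0,4],"gripper":-0.1}
    - {"angular":[0,0,0],"dp":[0,0,4],"gripper":-0.1}
    - {"angular":[0,0,0],"dp":[0,0,3.5],"gripper":-0.1}
    - {"angular":[0,0,0],"dp":[0,0,0],"gripper":-0.1}
    - {"angular":[0,0,0],"dp":[0,0,0],"gripper":-0.1}
    - {"angular":[0,0,0],"dp":[0,0,0],"gripper":-0.1}
    - {"angular":[0,0,0],"dp":[0,0,0],"gripper":-0.1}
  newtons: 25

```text
time_s: 8.07
eef_pos: [595.6, -188.8, 134.0]
eef_rot: [[0.04, 0.999, -0.0], [0.999, -0.04, 0.0], [0.0, -0.0, -1.0]]
ft_force: [-0.0, -0.2, -0.7]
opening: 43.3
grasp_force: 25.0
```

Request:
send_rows:
  plan:
    - {"angular":[0,0,0],"dp":[-1,-1,-0.6],"gripper":-0.1}
    - {"angular":[0,0,0],"dp":[-1,-1,0],"gripper":-0.1}
    - {"angular":[0,0,0],"dp":[-1,-1,0],"gripper":-0.1}
    - {"angular":[0,0,0],"dp":[-1,-1,0],"gripper":-0.1}
    - {"angular":[0,0,0],"dp":[-1,-1,0],"gripper":-0.1}
    - {"angular":[0,0,0],"dp":[-1,-1,0],"gripper":-0.1}
    - {"angular":[0,0,0],"dp":[-1,-1,0],"gripper":-0.1}
    - {"angular":[0,0,0],"dp":[-1,-1,0],"gripper":-0.1}
    - {"angular":[0,0,0],"dp":[-1,-1,0],"gripper":-0.1}
    - {"angular":[0,0,0],"dp":[-1,-1,0],"gripper":-0.1}

```text
time_s: 8.9
eef_pos: [585.4, -198.3, 134.8]
eef_rot: [[0.04, 0.999, 0.0], [0.999, -0.04, 0.0], [0.0, 0.0, -1.0]]
ft_force: [2.2, 2.9, -1.1]
opening: 43.6
grasp_force: 25.0
```

Request:
send_rows:
  plan:
    - {"angular":[0,0,0],"dp":[-1,-1,0],"gripper":-0.1}
    - {"angular":[0,0,0],"dp":[-1,-1,0],"gripper":-0.1}
    - {"angular":[0,0,0],"dp":[-1,-1,0],"gripper":-0.1}
    - {"angular":[0,0,0],"dp":[-1,-1,0],"gripper":-0.1}
    - {"angular":[0,0,0],"dp":[-1,-1,0],"gripper":-0.1}
    - {"angular":[0,0,0],"dp":[-1,-1,0],"gripper":-0.1}
    - {"angular":[0,0,0],"dp":[-1,-1,0],"gripper":-0.1}
    - {"angular":[0,0,0],"dp":[-1,-1,0],"gripper":-0.1}
    - {"angular":[0,0,0],"dp":[-1,-1,0],"gripper":-0.1}
    - {"angular":[0,0,0],"dp":[0,0,0],"gripper":-0.1}

```text
time_s: 9.73
eef_pos: [575.9, -207.2, 134.8]
eef_rot: [[0.04, 0.999, 0.0], [0.999, -0.04, 0.0], [0.0, 0.0, -1.0]]
ft_force: [3.0, 4.8, -0.3]
opening: 43.5
grasp_force: 25.0
```

Run:
```python
from h import *
a=manip.grab_frame("scene"); b=manip.grab_frame("top")
x=cv2.resize(a[270:390,100:280,::-1],(750,500),interpolation=2)
cv2.imwrite("pics/s5.png",x); cv2.imwrite("pics/s5t.png",b[:,:,::-1])
s=manip.sense();print(s['eef_pos'],s['opening'],s['ft_force'],s['torque'],s['time_s'])
```

```text
[ 576.03979193 -207.05257428  134.77827523] 43.62162785609595 [ 3.07572557  3.79147099 -0.66231943] [ 0.79272083 -0.4430369   0.0224154 ] 9.8333
```

View pics/s5.png

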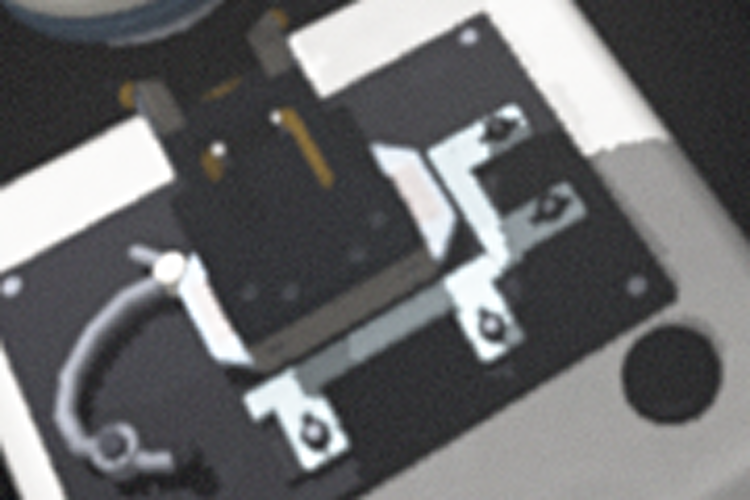

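Nose at (170,270) sits on the clipped corner. The slide ends look inside both edges, at (440,250) and (250,360). I back off 2 mm more, then lower.

Request:
send_rows:
  plan:
    - {"angular":[0,0,0],"dp":[-1,-1,0],"gripper":-0.1}
    - {"angular":[0,0,0],"dp":[-1,-1,0],"gripper":-0.1}
    - {"angular":[0,0,0],"dp":[0,0,1],"gripper":-0.1}
    - {"angular":[0,0,0],"dp":[0,0,1],"gripper":-0.1}
    - {"angular":[0,0,0],"dp":[0,0,0],"gripper":-0.1}
    - {"angular":[0,0,0],"dp":[0,0,0],"gripper":-0.1}

```text
time_s: 10.33
eef_pos: [574.5, -209.1, 133.0]
eef_rot: [[0.04, 0.999, 0.001], [0.999, -0.04, -0.0], [-0.0, 0.001, -1.0]]
ft_force: [3.7, 3.9, -0.1]
opening: 43.3
grasp_force: 25.0
```

Request:
send_rows:
  plan:
    - {"angular":[0,0,0],"dp":[0,0,0.7],"gripper":-0.1}
    - {"angular":[0,0,0],"dp":[0,0,0.7],"gripper":-0.1}
    - {"angular":[0,0,0],"dp":[0,0,0.6],"gripper":-0.1}
    - {"angular":[0,0,0],"dp":[0,0,0],"gripper":-0.1}

```text
time_s: 10.67
eef_pos: [574.6, -209.2, 131.0]
eef_rot: [[0.04, 0.999, 0.001], [0.999, -0.04, -0.001], [-0.001, 0.001, -1.0]]
ft_force: [3.2, 3.9, -0.7]
opening: 43.5
grasp_force: 25.0
```

Request:
send_rows:
  plan:
    - {"angular":[0,0,0],"dp":[0,0,0.7],"gripper":-0.1}
    - {"angular":[0,0,0],"dp":[0,0,0.6],"gripper":-0.1}
    - {"angular":[0,0,0],"dp":[0,0,0.5],"gripper":-0.1}
    - {"angular":[0,0,0],"dp":[0,0,0.5],"gripper":-0.1}
    - {"angular":[0,0,0],"dp":[0,0,0],"gripper":-0.1}
    - {"angular":[0,0,0],"dp":[0,0,0],"gripper":-0.1}

```text
time_s: 11.17
eef_pos: [574.7, -209.2, 128.9]
eef_rot: [[0.04, 0.999, 0.002], [0.999, -0.04, -0.001], [-0.001, 0.002, -1.0]]
ft_force: [3.1, 3.4, -0.3]
opening: 43.6
grasp_force: 25.0
```

Request:
send_rows:
  plan:
    - {"angular":[0,0,0],"dp":[0,0,0.3],"gripper":-0.1}
    - {"angular":[0,0,0],"dp":[0,0,0],"gripper":-0.1}
    - {"angular":[0,0,0],"dp":[0,0,0],"gripper":-0.1}

```text
time_s: 11.42
eef_pos: [574.8, -209.3, 128.6]
eef_rot: [[0.04, 0.999, 0.002], [0.999, -0.04, -0.001], [-0.001, 0.002, -1.0]]
ft_force: [3.1, 3.2, 0.5]
opening: 43.5
grasp_force: 25.0
```

Request:
send_rows:
  plan:
    - {"angular":[0,0,0],"dp":[0,0,0.4],"gripper":-0.1}
    - {"angular":[0,0,0],"dp":[0,0,0],"gripper":-0.1}
    - {"angular":[0,0,0],"dp":[0,0,0],"gripper":-0.1}

```text
time_s: 11.67
eef_pos: [574.8, -209.3, 128.2]
eef_rot: [[0.04, 0.999, 0.002], [0.999, -0.04, -0.001], [-0.001, 0.002, -1.0]]
ft_force: [4.1, 3.4, 1.2]
opening: 43.6
grasp_force: 25.0
```

Request:
send_rows:
  plan:
    - {"angular":[0,0,0],"dp":[0,0,0.3],"gripper":-0.1}
    - {"angular":[0,0,0],"dp":[0,0,0],"gripper":-0.1}
    - {"angular":[0,0,0],"dp":[0,0,0],"gripper":-0.1}

```text
time_s: 11.92
eef_pos: [574.8, -209.3, 127.8]
eef_rot: [[0.04, 0.999, 0.002], [0.999, -0.04, -0.001], [-0.001, 0.002, -1.0]]
ft_force: [4.0, 3.2, -0.1]
opening: 43.3
grasp_force: 25.0
```

Request:
send_rows:
  plan:
    - {"angular":[0,0,0],"dp":[0,0,0.25],"gripper":-0.1}
    - {"angular":[0,0,0],"dp":[0,0,0],"gripper":-0.1}
    - {"angular":[0,0,0],"dp":[0,0,0],"gripper":-0.1}

```text
time_s: 12.17
eef_pos: [574.8, -209.3, 127.8]
eef_rot: [[0.04, 0.999, 0.002], [0.999, -0.04, -0.001], [-0.001, 0.002, -1.0]]
ft_force: [4.3, 3.8, 1.8]
opening: 43.5
grasp_force: 25.0
```

Request:
send_rows:
  plan:
    - {"angular":[0,0,0],"dp":[0,0,0.2],"gripper":-0.1}
    - {"angular":[0,0,0],"dp":[0,0,0],"gripper":-0.1}
    - {"angular":[0,0,0],"dp":[0,0,0],"gripper":-0.1}

```text
time_s: 12.42
eef_pos: [574.8, -209.3, 127.7]
eef_rot: [[0.04, 0.999, 0.002], [0.999, -0.04, -0.001], [-0.001, 0.002, -1.0]]
ft_force: [4.5, 4.7, 4.1]
opening: 43.5
grasp_force: 25.0
```

Request:
send_rows:
  plan:
    - {"angular":[0,0,0],"dp":[0,0.4,-0.15],"gripper":-0.1}
    - {"angular":[0,0,0],"dp":[0,0.4,0],"gripper":-0.1}
    - {"angular":[0,0,0],"dp":[0,0.4,0],"gripper":-0.1}
    - {"angular":[0,0,0],"dp":[0,0.4,0],"gripper":-0.1}
    - {"angular":[0,0,0],"dp":[0,0.4,0],"gripper":-0.1}
    - {"angular":[0,0,0],"dp":[0,0,0],"gripper":-0.1}
    - {"angular":[0,0,0],"dp":[0,0,0],"gripper":-0.1}

```text
time_s: 13.0
eef_pos: [575.9, -209.0, 127.7]
eef_rot: [[0.04, 0.999, -0.0], [0.999, -0.04, -0.0], [-0.0, -0.0, -1.0]]
ft_force: [0.6, 4.4, 7.7]
opening: 43.9
grasp_force: 25.0
```

Request:
send_rows:
  plan:
    - {"angular":[0,0,0],"dp":[0,0.3,0],"gripper":-0.1}
    - {"angular":[0,0,0],"dp":[0,0.3,0],"gripper":-0.1}
    - {"angular":[0,0,0],"dp":[0,0.2,0],"gripper":-0.1}
    - {"angular":[0,0,0],"dp":[0,0,0],"gripper":-0.1}

```text
time_s: 13.33
eef_pos: [576.6, -209.1, 127.7]
eef_rot: [[0.04, 0.999, -0.0], [0.999, -0.04, 0.0], [0.0, -0.0, -1.0]]
ft_force: [-1.3, 4.3, 8.1]
opening: 43.2
grasp_force: 25.0
```

Request:
send_rows:
  plan:
    - {"angular":[0,0,0],"dp":[0,0,-0.2],"gripper":-0.1}
    - {"angular":[0,0,0],"dp":[0,0,-0.2],"gripper":-0.1}
    - {"angular":[0,0,0],"dp":[0,0,0],"gripper":-0.1}
    - {"angular":[0,0,0],"dp":[0,0,0],"gripper":-0.1}

```text
time_s: 13.67
eef_pos: [576.6, -209.1, 127.7]
eef_rot: [[0.04, 0.999, -0.0], [0.999, -0.04, 0.0], [0.0, -0.0, -1.0]]
ft_force: [0.1, 3.7, 5.9]
opening: 43.6
grasp_force: 25.0
```

Request:
send_rows:
  plan:
    - {"angular":[0,0,0],"dp":[0,0,-0.3],"gripper":-0.1}
    - {"angular":[0,0,0],"dp":[0,0,-0.2],"gripper":-0.1}
    - {"angular":[0,0,0],"dp":[0,0,0],"gripper":-0.1}
    - {"angular":[0,0,0],"dp":[0,0,0],"gripper":-0.1}

```text
time_s: 14.0
eef_pos: [576.6, -209.0, 127.7]
eef_rot: [[0.04, 0.999, -0.0], [0.999, -0.04, 0.0], [0.0, -0.0, -1.0]]
ft_force: [3.0, 4.2, -0.6]
opening: 43.4
grasp_force: 25.0
```

Request:
send_rows:
  plan:
    - {"angular":[0,0,0],"dp":[0,0.3,0],"gripper":-0.1}
    - {"angular":[0,0,0],"dp":[0,0.2,0],"gripper":-0.1}
    - {"angular":[0,0,0],"dp":[0,0,0],"gripper":-0.1}
    - {"angular":[0,0,0],"dp":[0,0,0],"gripper":-0.1}

```text
time_s: 14.33
eef_pos: [577.1, -209.0, 127.8]
eef_rot: [[0.04, 0.999, -0.0], [0.999, -0.04, 0.0], [0.0, -0.0, -1.0]]
ft_force: [1.2, 4.3, 0.2]
opening: 43.6
grasp_force: 25.0
```

Request:
send_rows:
  plan:
    - {"angular":[0,0,0],"dp":[0,0.3,0.1],"gripper":-0.1}
    - {"angular":[0,0,0],"dp":[0,0.3,0],"gripper":-0.1}
    - {"angular":[0,0,0],"dp":[0,0,0],"gripper":-0.1}
    - {"angular":[0,0,0],"dp":[0,0,0],"gripper":-0.1}

```text
time_s: 14.67
eef_pos: [577.7, -209.0, 127.7]
eef_rot: [[0.04, 0.999, -0.0], [0.999, -0.04, 0.0], [0.0, -0.0, -1.0]]
ft_force: [2.2, 4.2, -0.2]
opening: 43.5
grasp_force: 25.0
```

Request:
send_rows:
  plan:
    - {"angular":[0,0,0],"dp":[0,0.3,0],"gripper":-0.1}
    - {"angular":[0,0,0],"dp":[0,0.2,0],"gripper":-0.1}
    - {"angular":[0,0,0],"dp":[0,0,0],"gripper":-0.1}
    - {"angular":[0,0,0],"dp":[0,0,0],"gripper":-0.1}

```text
time_s: 15.0
eef_pos: [578.2, -209.0, 127.7]
eef_rot: [[0.04, 0.999, -0.0], [0.999, -0.04, 0.0], [0.0, -0.0, -1.0]]
ft_force: [2.9, 3.6, 0.6]
opening: 43.6
grasp_force: 25.0
```

Still free; I continue in small steps.

Request:
send_rows:
  plan:
    - {"angular":[0,0,0],"dp":[0,0.2,0],"gripper":-0.1}
    - {"angular":[0,0,0],"dp":[0,0.2,0],"gripper":-0.1}
    - {"angular":[0,0,0],"dp":[0,0,0],"gripper":-0.1}
    - {"angular":[0,0,0],"dp":[0,0,0],"gripper":-0.1}

```text
time_s: 15.33
eef_pos: [578.6, -209.1, 127.7]
eef_rot: [[0.04, 0.999, -0.0], [0.999, -0.04, 0.0], [0.0, -0.0, -1.0]]
ft_force: [2.4, 4.1, 0.2]
opening: 43.8
grasp_force: 25.0
```

Request:
send_rows:
  plan:
    - {"angular":[0,0,0],"dp":[0,0.2,0],"gripper":-0.1}
    - {"angular":[0,0,0],"dp":[0,0.2,0],"gripper":-0.1}
    - {"angular":[0,0,0],"dp":[0,0,0],"gripper":-0.1}
    - {"angular":[0,0,0],"dp":[0,0,0],"gripper":-0.1}

```text
time_s: 15.67
eef_pos: [579.0, -209.1, 127.8]
eef_rot: [[0.04, 0.999, -0.0], [0.999, -0.04, 0.0], [0.0, -0.0, -1.0]]
ft_force: [2.0, 4.8, 0.2]
opening: 43.4
grasp_force: 25.0
```

Request:
send_rows:
  plan:
    - {"angular":[0,0,0],"dp":[0,0.2,0],"gripper":-0.1}
    - {"angular":[0,0,0],"dp":[0,0.2,0],"gripper":-0.1}
    - {"angular":[0,0,0],"dp":[0,0,0],"gripper":-0.1}
    - {"angular":[0,0,0],"dp":[0,0,0],"gripper":-0.1}

```text
time_s: 16.0
eef_pos: [579.5, -209.2, 127.9]
eef_rot: [[0.04, 0.999, -0.0], [0.999, -0.04, 0.0], [0.0, -0.0, -1.0]]
ft_force: [2.8, 4.5, -1.2]
opening: 43.4
grasp_force: 25.0
```

Request:
send_rows:
  plan:
    - {"angular":[0,0,0],"dp":[0,0.2,0.15],"gripper":-0.1}
    - {"angular":[0,0,0],"dp":[0,0.2,0],"gripper":-0.1}
    - {"angular":[0,0,0],"dp":[0,0,0],"gripper":-0.1}
    - {"angular":[0,0,0],"dp":[0,0,0],"gripper":-0.1}

```text
time_s: 16.33
eef_pos: [580.0, -209.2, 127.8]
eef_rot: [[0.04, 0.999, 0.0], [0.999, -0.04, -0.0], [-0.0, 0.0, -1.0]]
ft_force: [2.5, 3.3, -0.0]
opening: 43.1
grasp_force: 25.0
```

Request:
send_rows:
  plan:
    - {"angular":[0,0,0],"dp":[0,0.2,0],"gripper":-0.1}
    - {"angular":[0,0,0],"dp":[0,0.2,0],"gripper":-0.1}
    - {"angular":[0,0,0],"dp":[0,0,0],"gripper":-0.1}
    - {"angular":[0,0,0],"dp":[0,0,0],"gripper":-0.1}

```text
time_s: 16.67
eef_pos: [580.4, -209.2, 127.8]
eef_rot: [[0.04, 0.999, 0.0], [0.999, -0.04, -0.0], [-0.0, 0.0, -1.0]]
ft_force: [2.9, 4.4, 0.4]
opening: 43.9
grasp_force: 25.0
```

Request:
send_rows:
  plan:
    - {"angular":[0,0,0],"dp":[0,0.2,0],"gripper":-0.1}
    - {"angular":[0,0,0],"dp":[0,0.2,0],"gripper":-0.1}
    - {"angular":[0,0,0],"dp":[0,0,0],"gripper":-0.1}
    - {"angular":[0,0,0],"dp":[0,0,0],"gripper":-0.1}

```text
time_s: 17.0
eef_pos: [580.7, -209.3, 127.8]
eef_rot: [[0.04, 0.999, -0.0], [0.999, -0.04, -0.0], [-0.0, -0.0, -1.0]]
ft_force: [2.2, 3.9, -0.8]
opening: 43.3
grasp_force: 25.0
```

Request:
send_rows:
  plan:
    - {"angular":[0,0,0],"dp":[0,0.2,0],"gripper":-0.1}
    - {"angular":[0,0,0],"dp":[0,0.2,0],"gripper":-0.1}
    - {"angular":[0,0,0],"dp":[0,0,0],"gripper":-0.1}
    - {"angular":[0,0,0],"dp":[0,0,0],"gripper":-0.1}

```text
time_s: 17.33
eef_pos: [581.0, -209.2, 127.7]
eef_rot: [[0.04, 0.999, -0.0], [0.999, -0.04, 0.0], [0.0, -0.0, -1.0]]
ft_force: [1.2, 4.1, 0.3]
opening: 43.6
grasp_force: 25.0
```

Request:
send_rows:
  plan:
    - {"angular":[0,0,0],"dp":[0,0.2,0],"gripper":-0.1}
    - {"angular":[0,0,0],"dp":[0,0.2,0],"gripper":-0.1}
    - {"angular":[0,0,0],"dp":[0,0,0],"gripper":-0.1}
    - {"angular":[0,0,0],"dp":[0,0,0],"gripper":-0.1}

```text
time_s: 17.67
eef_pos: [581.0, -209.2, 127.7]
eef_rot: [[0.04, 0.999, -0.001], [0.999, -0.04, 0.0], [0.0, -0.001, -1.0]]
ft_force: [-1.7, 4.2, 2.2]
opening: 43.4
grasp_force: 25.0
```

Contact with the back rail at TCP x = 581.0 (Fx from +2.5 to −1.7 while the TCP stalled). I ease off slightly and feel for the end stop.

Request:
send_rows:
  plan:
    - {"angular":[0,0,0],"dp":[0.2,-0.2,-0.1],"gripper":-0.1}
    - {"angular":[0,0,0],"dp":[0.3,0,0],"gripper":-0.1}
    - {"angular":[0,0,0],"dp":[0.3,0,0],"gripper":-0.1}
    - {"angular":[0,0,0],"dp":[0.3,0,0],"gripper":-0.1}
    - {"angular":[0,0,0],"dp":[0,0,0],"gripper":-0.1}
    - {"angular":[0,0,0],"dp":[0,0,0],"gripper":-0.1}

```text
time_s: 18.17
eef_pos: [581.1, -208.3, 127.8]
eef_rot: [[0.04, 0.999, -0.0], [0.999, -0.04, -0.0], [-0.0, -0.0, -1.0]]
ft_force: [-2.0, 0.8, 0.5]
opening: 43.5
grasp_force: 25.0
```

Request:
send_rows:
  plan:
    - {"angular":[0,0,0],"dp":[0.2,0,0],"gripper":-0.1}
    - {"angular":[0,0,0],"dp":[0.2,0,0],"gripper":-0.1}
    - {"angular":[0,0,0],"dp":[0.2,0,0],"gripper":-0.1}
    - {"angular":[0,0,0],"dp":[0,0,0],"gripper":-0.1}
    - {"angular":[0,0,0],"dp":[0,0,0],"gripper":-0.1}

```text
time_s: 18.58
eef_pos: [581.2, -207.5, 127.8]
eef_rot: [[0.04, 0.999, -0.0], [0.999, -0.04, 0.0], [0.0, -0.0, -1.0]]
ft_force: [-2.5, 1.4, -0.6]
opening: 43.6
grasp_force: 25.0
```

Request:
send_rows:
  plan:
    - {"angular":[0,0,0],"dp":[0.2,0,0],"gripper":-0.1}
    - {"angular":[0,0,0],"dp":[0.2,0,0],"gripper":-0.1}
    - {"angular":[0,0,0],"dp":[0,0,0],"gripper":-0.1}
    - {"angular":[0,0,0],"dp":[0,0,0],"gripper":-0.1}

```text
time_s: 18.92
eef_pos: [581.3, -207.1, 127.8]
eef_rot: [[0.04, 0.999, -0.0], [0.999, -0.04, 0.0], [0.0, -0.0, -1.0]]
ft_force: [-4.0, -0.2, -0.9]
opening: 43.6
grasp_force: 25.0
```

Request:
send_rows:
  plan:
    - {"angular":[0,0,0],"dp":[0,-0.2,0.1],"gripper":-0.1}
    - {"angular":[0,0,0],"dp":[0,-0.2,0],"gripper":-0.1}
    - {"angular":[0,0,0],"dp":[0,0,0],"gripper":-0.1}
    - {"angular":[0,0,0],"dp":[0,0,0],"gripper":-0.1}

```text
time_s: 19.25
eef_pos: [581.2, -207.1, 127.8]
eef_rot: [[0.04, 0.999, 0.0], [0.999, -0.04, 0.0], [0.0, 0.0, -1.0]]
ft_force: [-0.9, 0.8, -1.8]
opening: 43.7
grasp_force: 25.0
```

Request:
send_rows:
  plan:
    - {"angular":[0,0,0],"dp":[0.2,0,0],"gripper":-0.1}
    - {"angular":[0,0,0],"dp":[0.2,0,0],"gripper":-0.1}
    - {"angular":[0,0,0],"dp":[0,0,0],"gripper":-0.1}
    - {"angular":[0,0,0],"dp":[0,0,0],"gripper":-0.1}

```text
time_s: 19.58
eef_pos: [581.2, -206.8, 127.9]
eef_rot: [[0.04, 0.999, 0.0], [0.999, -0.04, -0.0], [-0.0, 0.0, -1.0]]
ft_force: [-0.5, 1.6, -0.4]
opening: 43.3
grasp_force: 25.0
```

Request:
send_rows:
  plan:
    - {"angular":[0,0,0],"dp":[0.2,0,0.15],"gripper":-0.1}
    - {"angular":[0,0,0],"dp":[0.2,0,0],"gripper":-0.1}
    - {"angular":[0,0,0],"dp":[0,0,0],"gripper":-0.1}
    - {"angular":[0,0,0],"dp":[0,0,0],"gripper":-0.1}

```text
time_s: 19.92
eef_pos: [581.2, -206.4, 127.8]
eef_rot: [[0.04, 0.999, 0.0], [0.999, -0.04, -0.0], [-0.0, 0.0, -1.0]]
ft_force: [-1.2, 0.8, 0.7]
opening: 43.3
grasp_force: 25.0
```

Request:
send_rows:
  plan:
    - {"angular":[0,0,0],"dp":[0.2,0,0],"gripper":-0.1}
    - {"angular":[0,0,0],"dp":[0.2,0,0],"gripper":-0.1}
    - {"angular":[0,0,0],"dp":[0,0,0],"gripper":-0.1}
    - {"angular":[0,0,0],"dp":[0,0,0],"gripper":-0.1}

```text
time_s: 20.25
eef_pos: [581.2, -206.0, 127.7]
eef_rot: [[0.04, 0.999, 0.0], [0.999, -0.04, -0.0], [-0.0, 0.0, -1.0]]
ft_force: [-1.0, 0.7, -0.6]
opening: 43.8
grasp_force: 25.0
```

Request:
send_rows:
  plan:
    - {"angular":[0,0,0],"dp":[0.2,0,0],"gripper":-0.1}
    - {"angular":[0,0,0],"dp":[0.2,0,0],"gripper":-0.1}
    - {"angular":[0,0,0],"dp":[0,0,0],"gripper":-0.1}
    - {"angular":[0,0,0],"dp":[0,0,0],"gripper":-0.1}

```text
time_s: 20.58
eef_pos: [581.2, -205.6, 127.8]
eef_rot: [[0.04, 0.999, 0.0], [0.999, -0.04, -0.0], [-0.0, 0.0, -1.0]]
ft_force: [0.1, 0.5, 1.1]
opening: 43.4
grasp_force: 25.0
```

Request:
send_rows:
  plan:
    - {"angular":[0,0,0],"dp":[0.2,0,0],"gripper":-0.1}
    - {"angular":[0,0,0],"dp":[0.2,0,0],"gripper":-0.1}
    - {"angular":[0,0,0],"dp":[0,0,0],"gripper":-0.1}
    - {"angular":[0,0,0],"dp":[0,0,0],"gripper":-0.1}

```text
time_s: 20.92
eef_pos: [581.2, -205.2, 127.7]
eef_rot: [[0.04, 0.999, 0.0], [0.999, -0.04, -0.0], [-0.0, 0.0, -1.0]]
ft_force: [0.9, -0.0, 1.4]
opening: 43.7
grasp_force: 25.0
```

Request:
send_rows:
  plan:
    - {"angular":[0,0,0],"dp":[0.2,0,0],"gripper":-0.1}
    - {"angular":[0,0,0],"dp":[0.2,0,0],"gripper":-0.1}
    - {"angular":[0,0,0],"dp":[0,0,0],"gripper":-0.1}
    - {"angular":[0,0,0],"dp":[0,0,0],"gripper":-0.1}

```text
time_s: 21.25
eef_pos: [581.2, -204.8, 127.8]
eef_rot: [[0.04, 0.999, 0.0], [0.999, -0.04, -0.0], [-0.0, 0.0, -1.0]]
ft_force: [-0.5, -0.2, 2.1]
opening: 43.6
grasp_force: 25.0
```

Request:
send_rows:
  plan:
    - {"angular":[0,0,0],"dp":[0.2,0,0],"gripper":-0.1}
    - {"angular":[0,0,0],"dp":[0.2,0,0],"gripper":-0.1}
    - {"angular":[0,0,0],"dp":[0,0,0],"gripper":-0.1}
    - {"angular":[0,0,0],"dp":[0,0,0],"gripper":-0.1}

```text
time_s: 21.58
eef_pos: [581.2, -204.4, 127.7]
eef_rot: [[0.04, 0.999, 0.0], [0.999, -0.04, -0.0], [-0.0, 0.0, -1.0]]
ft_force: [-0.5, 0.5, 3.3]
opening: 43.6
grasp_force: 25.0
```

Request:
send_rows:
  plan:
    - {"angular":[0,0,0],"dp":[0.2,0,-0.3],"gripper":-0.1}
    - {"angular":[0,0,0],"dp":[0.2,0,0],"gripper":-0.1}
    - {"angular":[0,0,0],"dp":[0,0,0],"gripper":-0.1}
    - {"angular":[0,0,0],"dp":[0,0,0],"gripper":-0.1}

```text
time_s: 21.92
eef_pos: [581.2, -203.7, 127.8]
eef_rot: [[0.04, 0.999, -0.0], [0.999, -0.04, 0.0], [0.0, -0.0, -1.0]]
ft_force: [1.5, 2.7, -0.9]
opening: 43.2
grasp_force: 25.0
```

Request:
send_rows:
  plan:
    - {"angular":[0,0,0],"dp":[0.2,0,0],"gripper":-0.1}
    - {"angular":[0,0,0],"dp":[0.2,0,0],"gripper":-0.1}
    - {"angular":[0,0,0],"dp":[0,0,0],"gripper":-0.1}
    - {"angular":[0,0,0],"dp":[0,0,0],"gripper":-0.1}

```text
time_s: 22.25
eef_pos: [581.2, -203.5, 127.9]
eef_rot: [[0.04, 0.999, 0.0], [0.999, -0.04, 0.0], [0.0, 0.0, -1.0]]
ft_force: [1.9, 1.9, -0.9]
opening: 43.8
grasp_force: 25.0
```

Request:
send_rows:
  plan:
    - {"angular":[0,0,0],"dp":[0.2,0,0],"gripper":-0.1}
    - {"angular":[0,0,0],"dp":[0.2,0,0],"gripper":-0.1}
    - {"angular":[0,0,0],"dp":[0,0,0],"gripper":-0.1}
    - {"angular":[0,0,0],"dp":[0,0,0],"gripper":-0.1}

```text
time_s: 22.58
eef_pos: [581.2, -203.2, 127.9]
eef_rot: [[0.04, 0.999, 0.0], [0.999, -0.04, -0.0], [0.0, 0.0, -1.0]]
ft_force: [1.7, 2.2, -0.7]
opening: 43.6
grasp_force: 25.0
```

Request:
send_rows:
  plan:
    - {"angular":[0,0,0],"dp":[0.2,0.1,0.15],"gripper":-0.1}
    - {"angular":[0,0,0],"dp":[0.2,0,0],"gripper":-0.1}
    - {"angular":[0,0,0],"dp":[0,0,0],"gripper":-0.1}
    - {"angular":[0,0,0],"dp":[0,0,0],"gripper":-0.1}

```text
time_s: 22.92
eef_pos: [581.2, -203.0, 127.8]
eef_rot: [[0.04, 0.999, -0.0], [0.999, -0.04, -0.0], [-0.0, -0.0, -1.0]]
ft_force: [1.5, -0.3, -0.6]
opening: 43.2
grasp_force: 25.0
```

Request:
send_rows:
  plan:
    - {"angular":[0,0,0],"dp":[0.2,0,0],"gripper":-0.1}
    - {"angular":[0,0,0],"dp":[0.2,0,0],"gripper":-0.1}
    - {"angular":[0,0,0],"dp":[0,0,0],"gripper":-0.1}
    - {"angular":[0,0,0],"dp":[0,0,0],"gripper":-0.1}

```text
time_s: 23.25
eef_pos: [581.2, -202.9, 127.8]
eef_rot: [[0.04, 0.999, 0.0], [0.999, -0.04, -0.001], [-0.001, 0.0, -1.0]]
ft_force: [0.1, -5.4, -0.6]
opening: 43.7
grasp_force: 25.0
```

Request:
send_rows:
  plan:
    - {"angular":[0,0,0],"dp":[0.2,0,0],"gripper":-0.1}
    - {"angular":[0,0,0],"dp":[0.2,0,0],"gripper":-0.1}
    - {"angular":[0,0,0],"dp":[0,0,0],"gripper":-0.1}
    - {"angular":[0,0,0],"dp":[0,0,0],"gripper":-0.1}

```text
time_s: 23.58
eef_pos: [581.2, -202.8, 127.9]
eef_rot: [[0.04, 0.999, 0.0], [0.999, -0.04, -0.001], [-0.001, 0.0, -1.0]]
ft_force: [1.1, -6.7, -1.7]
opening: 43.3
grasp_force: 25.0
```

End stop felt at y ≈ −203. I relieve it to a light touch, then re-seat lightly on rail and stage.

Request:
send_rows:
  plan:
    - {"angular":[0,0,0],"dp":[-0.2,0,0],"gripper":-0.1}
    - {"angular":[0,0,0],"dp":[-0.2,0,0.1],"gripper":-0.1}
    - {"angular":[0,0,0],"dp":[0,0,0.1],"gripper":-0.1}
    - {"angular":[0,0,0],"dp":[0,0,0],"gripper":-0.1}

```text
time_s: 23.92
eef_pos: [581.3, -202.9, 127.8]
eef_rot: [[0.04, 0.999, 0.0], [0.999, -0.04, -0.001], [-0.001, 0.0, -1.0]]
ft_force: [-0.2, -5.3, 0.9]
opening: 43.2
grasp_force: 25.0
```

Request:
send_rows:
  plan:
    - {"angular":[0,0,0],"dp":[0,0.2,0],"gripper":-0.1}
    - {"angular":[0,0,0],"dp":[0,0,0],"gripper":-0.1}
    - {"angular":[0,0,0],"dp":[0,0,0],"gripper":-0.1}

```text
time_s: 24.17
eef_pos: [581.3, -202.9, 127.8]
eef_rot: [[0.04, 0.999, -0.0], [0.999, -0.04, -0.001], [-0.001, -0.0, -1.0]]
ft_force: [-2.4, -5.0, 1.0]
opening: 43.5
grasp_force: 25.0
```

Request:
send_rows:
  plan:
    - {"angular":[0,0,0],"dp":[-0.2,0,0],"gripper":-0.1}
    - {"angular":[0,0,0],"dp":[0,0,0],"gripper":-0.1}
    - {"angular":[0,0,0],"dp":[0,0,0],"gripper":-0.1}
    - {"angular":[0,0,0],"dp":[0,0,0],"gripper":-0.1}
  newtons: 5

```text
time_s: 24.5
eef_pos: [581.3, -202.7, 127.7]
eef_rot: [[0.04, 0.999, -0.0], [0.999, -0.04, -0.0], [-0.0, -0.0, -1.0]]
ft_force: [-2.4, -5.4, 4.2]
opening: 43.7
grasp_force: 5.0
```

Request:
send_rows:
  plan:
    - {"angular":[0,0,0],"dp":[0,0,0],"gripper":-0.02}
    - {"angular":[0,0,0],"dp":[0,0,0],"gripper":0.02}
    - {"angular":[0,0,0],"dp":[0,0,0],"gripper":0.06}
    - {"angular":[0,0,0],"dp":[0,0,0],"gripper":0.1}
    - {"angular":[0,0,0],"dp":[0,0,0],"gripper":0.17}
    - {"angular":[0,0,0],"dp":[0,0,0],"gripper":0.17}
    - {"angular":[0,0,0],"dp":[0,0,0],"gripper":0.17}

```text
time_s: 25.08
eef_pos: [581.5, -202.5, 127.5]
eef_rot: [[0.04, 0.999, -0.0], [0.999, -0.04, 0.0], [0.0, -0.0, -1.0]]
ft_force: [-0.5, 0.7, 0.5]
opening: 53.7
grasp_force: 0.0
```

Released, with no contact on the tool. I retreat straight up and look.

Request:
send_rows:
  plan:
    - {"angular":[0,0,0],"dp":[0,0,-2],"gripper":0.17}
    - {"angular":[0,0,0],"dp":[0,0,-5],"gripper":0.17}
    - {"angular":[0,0,0],"dp":[0,0,-10],"gripper":0.17}
    - {"angular":[0,0,0],"dp":[0,0,-25],"gripper":0.17}
    - {"angular":[0,0,0],"dp":[0,0,-35],"gripper":0.17}
    - {"angular":[0,0,0],"dp":[0,0,-35],"gripper":0.17}
    - {"angular":[0,0,0],"dp":[0,0,-20],"gripper":0.17}
    - {"angular":[0,0,0],"dp":[25,-10,0],"gripper":0.17}
    - {"angular":[0,0,0],"dp":[35,-20,0],"gripper":0.17}
    - {"angular":[0,0,0],"dp":[35,-20,0],"gripper":0.17}

```text
time_s: 25.92
eef_pos: [535.2, -105.2, 261.0]
eef_rot: [[0.042, 0.999, 0.002], [0.999, -0.042, -0.0], [-0.0, 0.002, -1.0]]
ft_force: [0.5, 0.6, 0.9]
opening: 53.6
grasp_force: 0.0
```

Request:
send_rows:
  plan:
    - {"angular":[0,0,0],"dp":[35,-25,0],"gripper":0.17}
    - {"angular":[0,0,0],"dp":[35,-20,0],"gripper":0.17}
    - {"angular":[0,0,0],"dp":[35,-15,0],"gripper":0.17}
    - {"angular":[0,0,0],"dp":[35,0,0],"gripper":0.17}
    - {"angular":[0,0,0],"dp":[20,0,0],"gripper":0.17}
    - {"angular":[0,0,0],"dp":[0,0,0],"gripper":0.17}
    - {"angular":[0,0,0],"dp":[0,0,0],"gripper":0.17}

```text
time_s: 26.5
eef_pos: [482.7, 56.1, 260.5]
eef_rot: [[0.037, 0.999, 0.001], [0.999, -0.037, -0.0], [-0.0, 0.001, -1.0]]
ft_force: [-0.6, -0.5, 0.6]
opening: 53.9
grasp_force: 0.0
```

Run:
```python
from h import *
a=manip.grab_frame("scene"); b=manip.grab_frame("top")
cv2.imwrite("pics/s6a.png",a[:,:,::-1]);cv2.imwrite("pics/s6b.png",b[:,:,::-1])
x=cv2.resize(a[270:390,80:260,::-1],(450,300),interpolation=2);y=cv2.resize(b[175:275,420:570,::-1],(450,300),interpolation=2)
cv2.imwrite("pics/s6.png",np.vstack([x,y]))
s=manip.sense();print(s['eef_pos'],s['time_s'],s['ft_force'])
```

```text
[482.63663395  54.78941222 260.04848729] 26.6 [-0.6065969  -0.50432688 -0.33208429]
```

View pics/s6.png

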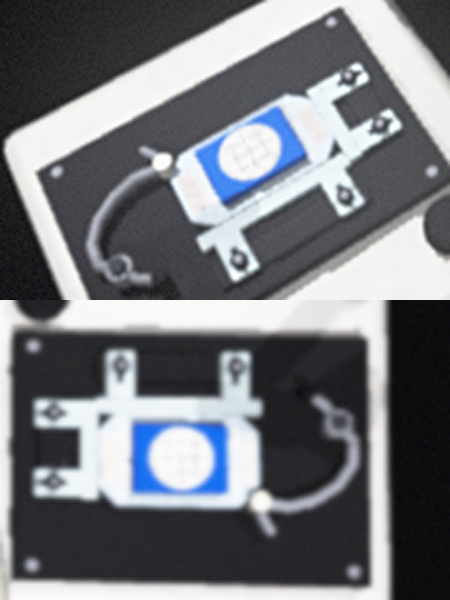

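The slide lies flat and square against the rail (lower view, y≈415) and the end stop (x≈98). The nose is on its clipped corner at (260,500), the robot is clear, and everything else is untouched. I hand it in.

```bash
python3 -c "
from cell import manip
print(manip.job_done())"
```

```text
the job is handed in; nothing more can be done
None
```

The blue-lidded slide is clamped by the sprung arm, flat and square against the back rail and the end stop. I handed the job in at about 27 s with the robot clear; the estimated peak force on any edge was about 9 N against the 12 N limit, and no score was shown.

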